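# Clamp the tinted lens blank for grooving

### The job

Draw the dark brown tinted lens blank out of the crowded rack through the gaps beside it, leaving the clear blanks standing as they are. Stand it on edge on the two rest bars of the open lens clamp, between the rubber pads, setting it down rather than dropping it, and let go. Then swing the red-balled lever fully over towards the lens so that the lens is held square and centred between the pads.

Things in the scene. Friction and masses are not known exactly. Their poses are not given: they have to be found in the camera images.
- tinted_lens: The wanted blank: dark brown tinted disc, 67 mm across, 8.5 mm thick at the rim, 12.5 mm in the middle, 28 g; one face flat, one domed. Origin: middle of the flat face. z axis: the lens axis, out of the domed face, level while it stands on edge. At the top, pinched across its thickness 17 mm deep, it measures 8.5 to 11 mm.
- tinted_lens_center (a point): Centre of the tinted lens: on its axis, 6 mm from the flat face; the rim is 33.5 mm from it. In the rack it is 50 mm above the worktop (lens top 83 mm).
- lens_rack: Fixed wooden rack, 80 (x) x 198 (y) x 55 mm, origin mid underside. Nine slots 20 mm apart along y, between two rows of white pegs 55 mm high at x = -26 and +26 mm; lenses stand on edge in them, axes along y, leaning up to 5 degrees. Slots 3, 5 and 7 are empty; the tinted lens is in slot 4 or 6, a clear one in the other. Beside these, 27 mm is free at each face; elsewhere lenses are 8 mm apart.
- lens_clamp: Fixed lens clamp of a groover, base 92 (x) x 180 (y) mm, 76 mm high without its lever; origin mid underside. Spindle axis along y: white headstock with the fixed pad (y = +62 to +86 mm), white tailstock with lever and moving pad (y = -86 to -34 mm). Rubber pads 22 mm across. Two white rest bars, 8 mm thick, along y at x = -22 and +22 mm, carry a lens on edge.
- clamp_axis (a point): Point on the spindle axis where the clamped lens has its centre: 62 mm above the worktop, y = +26 mm in the clamp's frame. A lens on the rest bars has its centre at this height. The fixed pad's face is 6 mm off in the clamp's +y, the moving pad's, when open, 18 mm off in -y.
- clamp_rest (a point): Middle between the open pads, 6 mm from clamp_axis in the clamp's -y, at the same height: set the lens down with its centre here (4 mm off along y does no harm). Let go, it leans against a pad until it is clamped.
- clamp_lever (a joint): Lever: 0 leans 0.55 rad away from the lens (open; starts at 0 to 0.1), 1.10, its stop, leans 0.55 rad towards the lens (closed). It stays where it is left; 3 to 5 N at the ball moves it. The moving pad advances 13.6 mm per rad and gives on a spring: about 8 N on the lens when closed.
- lever_pivot (a point): Pivot of the lever, 48 mm above the worktop, at x = +20, y = -60 mm in the clamp's frame; its axis lies along the clamp's x.
- lever_ball (a point): Centre of the red ball, 22 mm across, 95 mm from the pivot; 129 mm above the worktop when fully open or closed, 143 mm halfway. Pushed on its -y side it swings over in the clamp's +y.
- lens_blocker: Bystander, always here: a white bench machine between the two work areas. Its body (78 mm high) covers x = 0.48 to 0.73, y = -0.05 to 0.14 m of the worktop; its column, 305 mm high, stands at x = 0.62 to 0.71, y = -0.02 to 0.08 m and catches a tool swung across behind x = 0.5.
- the_hand_edger: Bystander, always here: a white grinder on the left, up to about 0.3 m high, over x = 0.50 to 0.84, y = 0.30 to 0.50 m.
- clear_lens_a_center (a point): Centre of a clear, whitish lens blank of the same size and shape as the tinted one, standing on edge in the rack; it is to stay there.
- clear_lens_b_center (a point): Centre of a clear, whitish lens blank of the same size and shape as the tinted one, standing on edge in the rack; it is to stay there.
- clear_lens_c_center (a point): Centre of a clear, whitish lens blank of the same size and shape as the tinted one, standing on edge in the rack; it is to stay there.
- clear_lens_d_center (a point): Centre of a clear, whitish lens blank of the same size and shape as the tinted one, standing on edge in the rack; it is to stay there.
- clear_lens_e_center (a point): Centre of a clear, whitish lens blank of the same size and shape as the tinted one, standing on edge in the rack; it is to stay there.
There are look-alikes about, which are no part of the job. What is shaped like the tinted_lens but pink is not meant.

How it is judged:
By the outcome, as a careful person would: the job done as asked, in the order asked, and still so for the second after the job is handed in, with the robot touching nothing.
It also fails if it takes over 62 s, if anything falls off the work surface, if the arm or the gripper's body presses on something with over 40 N, if the wrist force passes 120 N, or if a joint passes its speed limit or range.

### The arm

A 6-joint arm with a two-finger parallel gripper is mounted at the origin on a cart in front of the work surface, level with it; the furniture and walls round the work are solid. World frame = base frame: x ahead of the robot, y to its left, z up, the work surface at z = 0. Lengths are in m, angles in rad, forces in N, time in s.
With the tool pointing down it reaches from about 0.325 to 0.85 m from the base axis. Payload 15.5 kg.
Tool frame: the origin (TCP) lies on the centre line of the jaws, within the pads' length; the fingertips stand 25 mm ahead of it and the grasp point (between the pads) lies 6 mm ahead of it; z points along the fingers, y is the line along which they close (so a half turn about z gives the same grasp; the last joint's range is limited). The gripper opens to 91 mm and grips with 3 to 60 N. Pads are 32 mm wide; open, the fingers measure 118 mm over their backs; the gripper's body (76 mm by 178 mm) begins 60 mm behind the grasp point.
Start: joints at [-1.224, 0.494, 1.345, -0, 1.302, -0.096], TCP at [0.268, -0.565, 0.239] pointing down, gripper open.
Joint ranges: [-2.91, 2.91], [-0.82, 2.16], [0.22, 2.67], [-1.22, 4.37], [0.12, 2.79], [-3.08, 3.08]. Speed limits (rad/s): [1.89, 1.89, 2.57, 3.01, 3.01, 3.01].

### API

Orientations are given as [roll, pitch, yaw] about the fixed x, y, z axes, in that order (R = Rz(yaw) Ry(pitch) Rx(roll)).
In Python, from bench import read_state, camera, get_calibration, hand_in gives the robot as it stands. The module is installed in compiled form; this text tells all that it offers.
- The arm moves only by the tool jog_arm, never from a script. Its argument "commands" is a list of rows, each a list of 7 numbers: the shift along the tool's x, y, z as a fraction of full scale, then the turn, a rotation vector about the tool's x, y, z as a fraction of full scale, then the closure, from 0 (fully open) to 1 (shut). A call has 1 to 20 rows; each row is the pose to reach, as a shift and turn from the pose commanded when the call began, along the tool's axes at that moment, turning the shorter way round; what a row does not reach only later rows make up. Full scale, the value 1, is 0.15 m for a shift and pi rad for a turn. A row lasts 1/12 s, in which the tool goes at most 41.7 mm and 7.16 degrees, less where a joint would pass 70% of its speed; a pose out of reach is approached as far as the arm can. A call with a number of a shift or a turn outside -1 to 1 is refused whole. A call with a gripper value outside its range is refused whole. The fingers move at their own pace and stop on an object; "squeeze" is the grip in N (left out, the last holds). Time passes only in rows, so rows that repeat a pose let the fingers close. It gives the time, the measured TCP pose, the force, the opening and the grip force at its end, in the units of the state.
- read_state(): the state, without advancing time (a new reading comes with each control period).
- camera(name): name is "scene" or "top" or "wrist"; returns (picture, depth): 400x640x3 uint8, blue, green, red; 400x640 float32, m along the optical axis (not along the pixel's ray), 0 where there is no reading.
- get_calibration(name): a dict with "fx", "fy", "cx", "cy" (pixels), "k1" (the pictures are not rectified: a ray, as slopes to the right and down, at radius r is drawn at 1 + k1 r^2 times it, then the intrinsics apply), "origin" and "orientation" of the camera in the world. Camera axes: x right, y down, z forward; pixel columns grow to the right and rows downward; lengths in m; the calibration is good to about 2 mm. A picture is of the moment at which its call begins: read the wrist's pose just before it. get_calibration takes no time and is no camera call; for the wrist camera it gives the pose at the moment of the call.
- hand_in(): hands the job in; it is judged then, once.
The state is a dict: "time_s": time; "joints": joint angles; "qd": joint speeds; "tau": joint torques, N m; "position": TCP position; "eef_rot": TCP orientation; "force": force on the tool from outside, world axes, zero at the start; "ft_torque": the same for the moment, N m; "gripper_width": finger opening in m; "grip_force": force on a finger pad.
Only numpy, scipy, OpenCV 4.12 (cv2) and the standard library are available. Lean on these libraries where they do the work, as an engineer would, in place of code of your own. Each camera call takes 0.05 s, during which the arm holds its last target. There are 200 camera calls.

## Working session

There is one attempt and no reset: what is moved stays moved. The work goes in short steps, Python scripts to look and compute and a tool call to move; the robot and the scene stay as the last step left them, time stands still between calls to the robot, and variables do not carry over. Pictures are saved under pics/ and viewed, at most 10 in all, crops included, and the job is handed in when it is done.

Besides the shell and the picture viewer there is one more tool, called after ">>>" by a JSON object that holds its "method" and its "body", one argument or row to a line. jog_arm: Moves the arm, as the interface text tells. Its arguments: {"type":"object","properties":{"commands":{"type":"array","items":{"type":"array","items":{"type":"number","minimum":-1,"maximum":1}}},"squeeze":{"type":"number"}},"required":["commands"]}

```bash
mkdir -p pics; cat > h.py <<'E'
import numpy as np, cv2
from scipy.spatial.transform import Rotation as R
from bench import *
def pose(c):
    o=np.array(c["orientation"],float)
    M=o if o.shape==(3,3) else (R.from_euler('xyz',o).as_matrix() if o.size==3 else R.from_quat(o).as_matrix())
    return M,np.array(c["origin"],float)
def ray(name,u,v,c=None):
    c=c or get_calibration(name)
    x,y=(u-c["cx"])/c["fx"],(v-c["cy"])/c["fy"]
    a,b=x,y
    for _ in range(20):
        s=1+c["k1"]*(a*a+b*b); a,b=x/s,y/s
    return np.array([a,b,1.])
def world(name,u,v,d,c=None):
    c=c or get_calibration(name);M,o=pose(c); return M@(ray(name,u,v,c)*d)+o
def atz(name,u,v,z,c=None):
    c=c or get_calibration(name);M,o=pose(c); r=M@ray(name,u,v,c); return o+r*(z-o[2])/r[2]
def proj(name,p,c=None):
    c=c or get_calibration(name);M,o=pose(c); q=M.T@(np.array(p)-o); a,b=q[:2]/q[2]
    s=1+c["k1"]*(a*a+b*b); return c["cx"]+c["fx"]*a*s, c["cy"]+c["fy"]*b*s
E
python3 - <<'E'
from h import *
print(read_state()); 
for n in("top","scene"):
    p,d=camera(n);cv2.imwrite(f"pics/{n}0.png",p);np.save(f"pics/{n}0.npy",d);print(get_calibration(n))
print(get_calibration("wrist"))
E
```

```text
{'time_s': 0.0, 'joints': array([-1.22347033e+00,  4.94237951e-01,  1.34614461e+00,  1.62620832e-05,
        1.30249669e+00, -9.54923803e-02]), 'qd': array([-0.00064139,  0.00037188, -0.00148804, -0.00062992,  0.00137954,
       -0.00170202]), 'tau': array([ 1.29320870e-03, -8.78832579e+01, -3.81844282e+01,  7.07025337e-02,
        5.33301767e-02, -1.66968603e-04]), 'position': array([ 0.26769449, -0.56437412,  0.23829963]), 'eef_rot': array([-3.14031342e+00, -1.38276442e-04,  4.42813968e-01]), 'force': array([ 0.37544147,  0.33658147, -0.35816143]), 'ft_torque': array([-0.03631637, -0.0143668 ,  0.0514315 ]), 'grip_force': 0.0, 'gripper_width': 0.09132002826217778}
{'fx': 505.40061495697324, 'fy': 505.40061495697324, 'cx': 321.5856389071239, 'cy': 200.0066527461182, 'k1': 0.0479892957339738, 'origin': array([-0.24411226,  0.23907603,  1.50785388]), 'orientation': array([-2.62630189e+00, -8.45639295e-04, -1.84199212e+00])}
{'fx': 492.6060916064791, 'fy': 492.6060916064791, 'cx': 317.8371389293122, 'cy': 200.86057222922227, 'k1': 0.03827732296721143, 'origin': array([-0.35387651,  0.96397046,  0.68530731]), 'orientation': array([-1.98689431,  0.00792905, -2.38027058])}
{'fx': 284.75916326138673, 'fy': 284.75916326138673, 'cx': 320.52948926443275, 'cy': 197.7412339328129, 'k1': -0.036767971052963505, 'origin': array([ 0.33329909, -0.53340297,  0.38479386]), 'orientation': array([ 2.88234080e+00,  1.57173927e-03, -1.12783555e+00])}
```

View pics/top0.png

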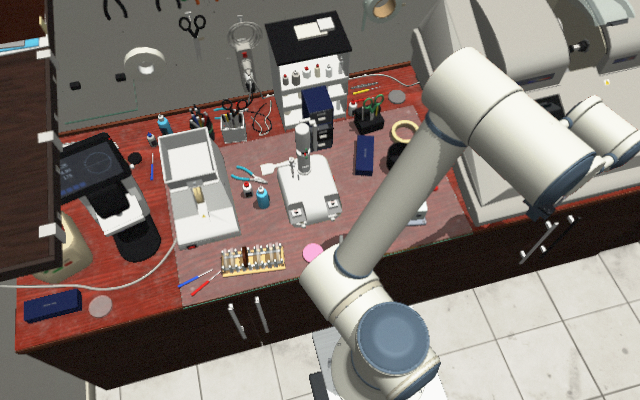

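View pics/scene0.png

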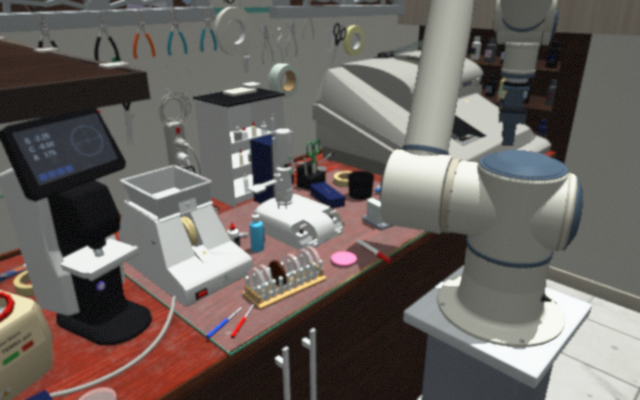

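The top view shows the rack at about (253,258), with the brown lens near (244,257). The clamp is partly hidden behind the arm at about (415,205).

```bash
python3 - <<'E'
from h import *
p,d=camera("wrist");c=get_calibration("wrist");cv2.imwrite("pics/w0.png",p);np.save("pics/w0.npy",d)
t=cv2.imread("pics/top0.png");
a=cv2.resize(t[230:290,205:305],None,fx=6,fy=6,interpolation=cv2.INTER_CUBIC)
cv2.imwrite("pics/w0c.png",np.vstack([a,cv2.resize(p,(600,375))])[:735] if 0 else a)
for uv in((244,252),(222,270),(284,266),(222,248)):print(uv,atz("top",*uv,.06))
E
```

```text
(244, 252) [0.43119266 0.30014493 0.06      ]
(222, 270) [0.39068505 0.3759901  0.06      ]
(284, 266) [0.35256854 0.19136476 0.06      ]
(222, 248) [0.46292488 0.36339247 0.06      ]
```

View pics/w0.png

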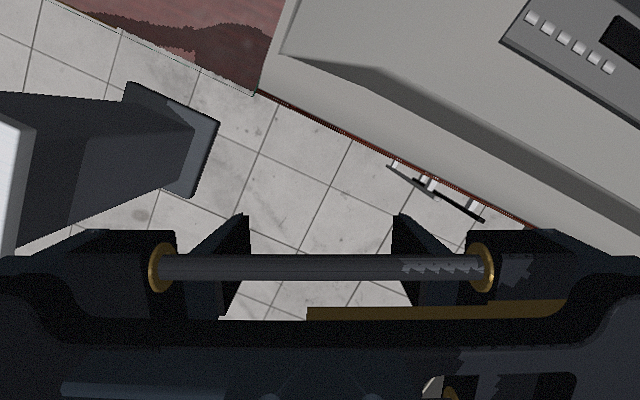

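View pics/w0c.png

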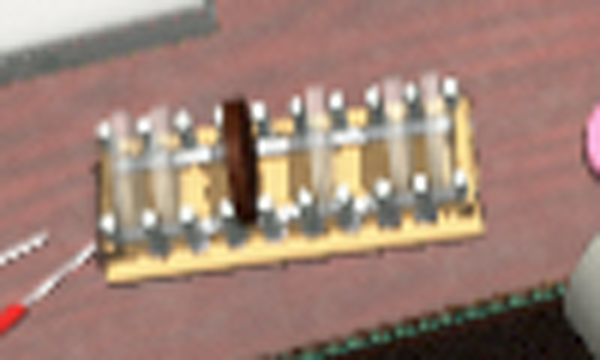

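Wrist view: only the floor and worktop edge so far. In the crop, the peg tops run from (108,222) to (460,178) in the near row and (103,130) to (450,85) in the far row. The brown lens top is at about (237,105) and its near side at (247,215).

```bash
python3 - <<'E'
from h import *
f=lambda a,b,z:atz("top",205+a/6,230+b/6,z)
P=[f(108,222,.055),f(460,178,.055),f(103,130,.055),f(450,85,.055)]
print(np.round(P,4));
for a,b in((0,1),(2,3)):
  v=P[a]-P[b];print(np.hypot(*v[:2]),np.degrees(np.arctan2(v[1],v[0])))
print("centre",np.mean(P,0),"lens",f(240,150,.07), f(235,100,.083),f(415,205,.0), atz("top",415,205,.05))
s=read_state();M=R.from_euler('xyz',s["eef_rot"]).as_matrix();print(M.T@(np.array([.38,.0,.24])-s["position"]))
E
```

```text
[[0.4017 0.3718 0.055 ]
 [0.3769 0.1933 0.055 ]
 [0.4529 0.3655 0.055 ]
 [0.4295 0.1863 0.055 ]]
0.180253723874019 82.09493277353853
0.18071335317056328 82.5436210636285
centre [0.4152608  0.27922504 0.055     ] lens [0.41585591 0.2987075  0.07      ] [0.43783192 0.29523402 0.083     ] [0.39182198 0.21817989 0.        ] [ 0.4505704  -0.27452253  0.05      ]
[ 0.34331432 -0.46194841 -0.00105253]
```

>>> {"method": "jog_arm", "body": {
  "commands": [
    [0.73, -1, 0, 0, 0, 0.1836, 0],
    [0.73, -1, 0, 0, 0, 0.1836, 0],
    [0.73, -1, 0, 0, 0, 0.1836, 0],
    [0.73, -1, 0, 0, 0, 0.1836, 0],
    [0.73, -1, 0, 0, 0, 0.1836, 0],
    [0.73, -1, 0, 0, 0, 0.1836, 0],
    [0.73, -1, 0, 0, 0, 0.1836, 0]
  ]
}}

```text
time_s: 0.73
position: [0.3027, -0.3816, 0.2392]
eef_rot: [3.141, -0.0, -0.132]
force: [0.3, -1.0, 1.1]
gripper_width: 0.0913
grip_force: 0.0
```

>>> {"method": "jog_arm", "body": {
  "commands": [
    [0.27, -1, 0, 0, 0, 0, 0],
    [0.27, -1, 0, 0, 0, 0, 0],
    [0.27, -1, 0, 0, 0, 0, 0],
    [0.27, -1, 0, 0, 0, 0, 0],
    [0.27, -1, 0, 0, 0, 0, 0],
    [0.27, -1, 0, 0, 0, 0, 0]
  ]
}}

```text
time_s: 1.23
position: [0.3634, -0.2389, 0.239]
eef_rot: [3.141, -0.0, -0.131]
force: [0.4, -0.3, 0.1]
gripper_width: 0.0913
grip_force: 0.0
```

>>> {"method": "jog_arm", "body": {
  "commands": [
    [0, -1, 0, 0, 0, 0, 0],
    [0, -1, 0, 0, 0, 0, 0],
    [0, -1, 0, 0, 0, 0, 0],
    [0, -1, 0, 0, 0, 0, 0],
    [0, -1, 0, 0, 0, 0, 0],
    [0, -1, 0, 0, 0, 0, 0]
  ]
}}

```text
time_s: 1.73
position: [0.3834, -0.0909, 0.239]
eef_rot: [3.141, -0.001, -0.132]
force: [1.1, -0.8, -0.3]
gripper_width: 0.0914
grip_force: 0.0
```

>>> {"method": "jog_arm", "body": {
  "commands": [
    [0, -1, 0, 0, 0, 0, 0.4],
    [0, -1, 0, 0, 0, 0, 0.4],
    [0, -1, 0, 0, 0, 0, 0.4],
    [0, -1, 0, 0, 0, 0, 0.4],
    [0, -1, 0, 0, 0, 0, 0.4],
    [0, -1, 0, 0, 0, 0, 0.4]
  ]
}}

```text
time_s: 2.23
position: [0.4038, 0.0577, 0.2389]
eef_rot: [3.141, -0.0, -0.133]
force: [-1.0, -0.6, -0.3]
gripper_width: 0.0559
grip_force: 0.0
```

>>> {"method": "jog_arm", "body": {
  "commands": [
    [0, -1, 0, 0, 0, 0, 0.4],
    [0, -1, 0, 0, 0, 0, 0.4],
    [0, -1, 0, 0, 0, 0, 0.4],
    [0, -1, 0, 0, 0, 0, 0.4],
    [0, -1, 0, 0, 0, 0, 0.4],
    [0, -1, 0, 0, 0, 0, 0.4]
  ]
}}

```text
time_s: 2.73
position: [0.4239, 0.206, 0.2386]
eef_rot: [3.141, -0.0, -0.134]
force: [-0.7, -0.5, 0.5]
gripper_width: 0.0548
grip_force: 0.0
```

>>> {"method": "jog_arm", "body": {
  "commands": [
    [-0.13, -0.53, 0, 0, 0, 0, 0.4],
    [-0.13, -0.53, 0, 0, 0, 0, 0.4],
    [-0.13, -0.53, 0, 0, 0, 0, 0.4],
    [-0.13, -0.53, 0, 0, 0, 0, 0.4],
    [-0.13, -0.53, 0, 0, 0, 0, 0.4]
  ]
}}

```text
time_s: 3.15
position: [0.4147, 0.2864, 0.2388]
eef_rot: [3.141, 0.0, -0.135]
force: [0.5, -0.7, -0.4]
gripper_width: 0.0545
grip_force: 0.0
```

```bash
python3 - <<'E'
from h import *
import pickle
s=read_state();print(s["time_s"],s["position"],s["eef_rot"],s["joints"],s["gripper_width"])
c=get_calibration("wrist");p,d=camera("wrist");pickle.dump(c,open("pics/w1.pkl","wb"));np.save("pics/w1.npy",d);cv2.imwrite("pics/w1.png",p)
p,d=camera("top");cv2.imwrite("pics/top1.png",p)
u,v=map(int,proj("top",[.45,-.27,.05]));print(u,v)
y0,x0=165,365
cv2.imwrite("pics/top1c.png",cv2.resize(p[y0:y0+75,x0:x0+100],None,fx=8,fy=8,interpolation=cv2.INTER_CUBIC))
E
```

```text
3.15 [0.41466538 0.28637605 0.23875423] [ 3.14073668e+00  2.77417120e-04 -1.35237829e-01] [ 4.86207770e-01  3.24782840e-01  1.63792035e+00 -5.78090361e-04
  1.17961343e+00  2.19246242e+00] 0.05446822245958421
413 205
```

View pics/w1.png

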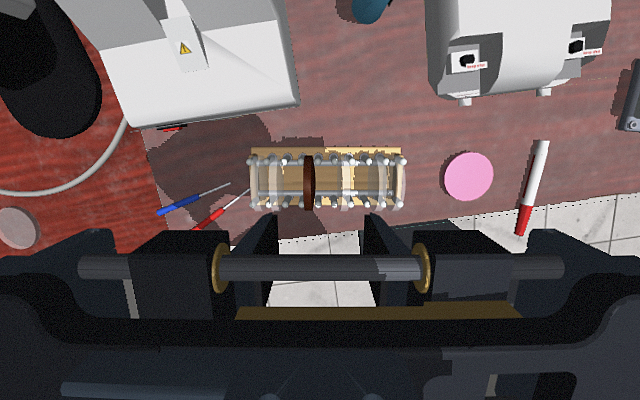

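View pics/top1c.png

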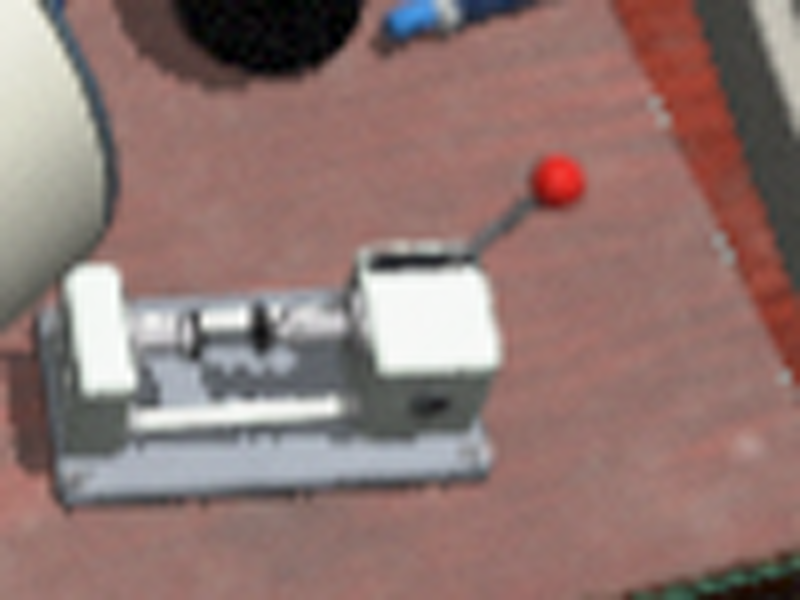

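Wrist view: brown lens at (309,183), with empty slots on both sides. In the top crop, the clamp base runs from (65,505) to (492,480), with the headstock on the left. The red ball is at (558,182), so the lever is open.

```bash
python3 - <<'E'
from h import *
import pickle
c=pickle.load(open("pics/w1.pkl","rb"));p=cv2.imread("pics/w1.png").astype(int);d=np.load("pics/w1.npy")
th=-.134;ex=np.array([np.cos(th),np.sin(th),0]);ey=np.array([-np.sin(th),np.cos(th),0])
sub=p[145:222,295:325];b,g,r=sub.transpose(2,0,1)
m=(r<110)&(r-b>15);V,U=np.nonzero(m);V+=145;U+=295
m2=[(u,v) for u,v in zip(U,V) if d[v,u]>0]
W=np.array([world("wrist",u,v,d[v,u],c) for u,v in m2])
Q=np.c_[W@ex,W@ey,W[:,2]]
print(len(Q),Q.min(0),Q.max(0))
k=Q[:,2]>.04;Q=Q[k]
for lo in np.arange(.04,.09,.006):
  s=Q[(Q[:,2]>=lo)&(Q[:,2]<lo+.006)]
  if len(s):print(round(lo,3),len(s),s.min(0).round(4),s.max(0).round(4))
ctr=np.array([.4153,.2792,0]);print("rack",ctr@ex,ctr@ey)
cv2.imwrite("pics/w1c.png",cv2.resize(cv2.imread("pics/w1.png")[140:220,240:415],None,fx=4.5,fy=4.5,interpolation=cv2.INTER_CUBIC))
f=lambda a,b,z:atz("top",365+a/8,165+b/8,z)
A=f(65,505,0);B=f(492,480,0);C=f(40,312,.01);print("base",A,B,C,np.hypot(*(A-B)[:2]),np.degrees(np.arctan2(*(A-B)[1::-1])))
print("ball",f(558,182,.129))
E
```

```text
843 [ 0.30809569  0.33622814 -0.001479  ] [0.4158701  0.37595301 0.08359826]
0.04 3 [0.3529 0.3473 0.0431] [0.406  0.3613 0.0453]
0.046 13 [0.3732 0.3461 0.0462] [0.4081 0.3564 0.0517]
0.052 7 [0.3436 0.3473 0.0524] [0.4082 0.3574 0.0577]
0.058 42 [0.3445 0.347  0.0581] [0.4068 0.3582 0.064 ]
0.064 76 [0.345 0.347 0.064] [0.4041 0.3581 0.0698]
0.07 126 [0.3492 0.348  0.0701] [0.4014 0.3589 0.076 ]
0.076 242 [0.3547 0.349  0.076 ] [0.3967 0.3589 0.082 ]
0.082 51 [0.3667 0.3509 0.082 ] [0.3812 0.3587 0.0836]
rack 0.37427607599656654 0.33218089791047944
base [ 0.4290517  -0.12713788  0.        ] [ 0.39275367 -0.30182392  0.        ] [ 0.51394549 -0.1433448   0.01      ] 0.17841737432059482 78.26154247028
ball [ 0.45497022 -0.32907885  0.129     ]
```

View pics/w1c.png

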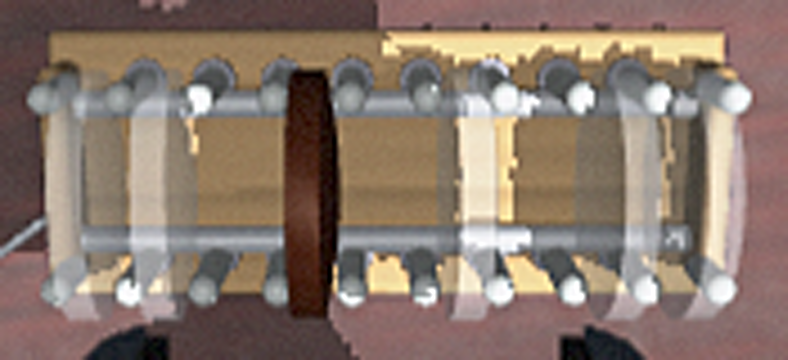

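Crop: the brown lens spans columns 285–338 (rim left, dome right). The next clear lenses sit at about 165 and 460, so the gaps match the description.

>>> {"method": "jog_arm", "body": {
  "commands": [
    [0.009, -0.092, 0.2, 0, 0, 0, 0.715],
    [0.009, -0.092, 0.4, 0, 0, 0, 0.715],
    [0.009, -0.092, 0.5, 0, 0, 0, 0.715],
    [0.009, -0.092, 0.5, 0, 0, 0, 0.715],
    [0.009, -0.092, 0.5, 0, 0, 0, 0.715]
  ]
}}

```text
time_s: 3.67
position: [0.4174, 0.3006, 0.1639]
eef_rot: [3.141, 0.001, -0.135]
force: [0.8, 0.2, 0.2]
gripper_width: 0.0266
grip_force: 0.0
```

```bash
python3 - <<'E'
from h import *
s=read_state();print(s["position"],s["eef_rot"],s["gripper_width"])
p,d=camera("wrist");cv2.imwrite("pics/w2.png",p)
E
```

```text
[0.41739133 0.300621   0.16389099] [ 3.14057222e+00  1.12990600e-03 -1.35424646e-01] 0.026579028836033334
```

View pics/w2.png

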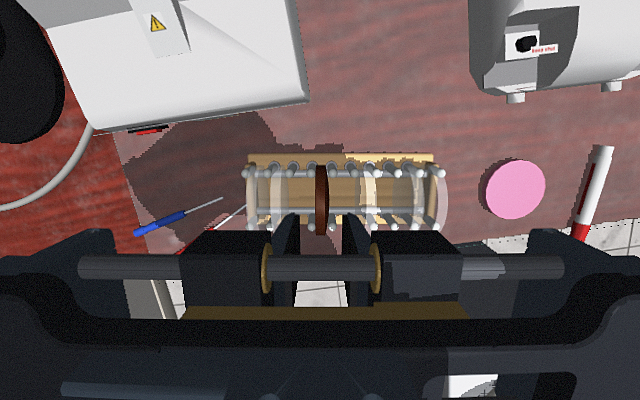

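The fingers, at columns 292 and 348, are centred on the lens at column 321. I'm going down.

>>> {"method": "jog_arm", "body": {
  "commands": [
    [0.003, 0.003, 0.1, 0, 0, 0, 0.715],
    [0.003, 0.003, 0.2, 0, 0, 0, 0.715],
    [0.003, 0.003, 0.3, 0, 0, 0, 0.715],
    [0.003, 0.003, 0.4, 0, 0, 0, 0.715],
    [0.003, 0.003, 0.45, 0, 0, 0, 0.715],
    [0.003, 0.003, 0.486, 0, 0, 0, 0.715],
    [0.003, 0.003, 0.486, 0, 0, 0, 0.715],
    [0.003, 0.003, 0.486, 0, 0, 0, 0.715]
  ]
}}

```text
time_s: 4.38
position: [0.4181, 0.3015, 0.0918]
eef_rot: [-3.141, -0.001, -0.134]
force: [0.0, -0.3, 0.2]
gripper_width: 0.0261
grip_force: 0.0
```

>>> {"method": "jog_arm", "body": {
  "commands": [
    [0, 0, 0, 0, 0, 0, 0.8],
    [0, 0, 0, 0, 0, 0, 0.86],
    [0, 0, 0, 0, 0, 0, 0.9],
    [0, 0, 0, 0, 0, 0, 0.95],
    [0, 0, 0, 0, 0, 0, 1],
    [0, 0, 0, 0, 0, 0, 1],
    [0, 0, 0, 0, 0, 0, 1],
    [0, 0, 0, 0, 0, 0, 1],
    [0, 0, 0, 0, 0, 0, 1]
  ],
  "squeeze": 12
}}

```text
time_s: 5.13
position: [0.4178, 0.3012, 0.0915]
eef_rot: [3.142, -0.001, -0.134]
force: [0.4, -4.2, 7.2]
gripper_width: 0.0109
grip_force: 12.3
```

>>> {"method": "jog_arm", "body": {
  "commands": [
    [0, 0, -0.05, 0, 0, 0, 1],
    [0, 0, -0.1, 0, 0, 0, 1],
    [0, 0, -0.2, 0, 0, 0, 1],
    [0, 0, -0.3, 0, 0, 0, 1],
    [0, 0, -0.4, 0, 0, 0, 1],
    [0, 0, -0.55, 0, 0, 0, 1],
    [0, 0, -0.7, 0, 0, 0, 1],
    [0, 0, -0.85, 0, 0, 0, 1],
    [0, 0, -1, 0, 0, 0, 1],
    [0, 0, -1, 0, 0, 0, 1],
    [0, 0, -1, 0, 0, 0, 1]
  ]
}}

```text
time_s: 6.05
position: [0.4181, 0.3018, 0.2427]
eef_rot: [-3.139, -0.003, -0.134]
force: [-0.5, 0.3, -0.3]
gripper_width: 0.0105
grip_force: 11.6
```

```bash
python3 - <<'E'
from h import *
f=lambda a,b,z:atz("top",365+a/8,165+b/8,z)
# clamp fit: points in clamp frame vs crop pixels
from scipy.optimize import least_squares
pts=[((-46,90,0),(65,505)),((-46,-90,0),(492,480)),((22-4+4,40,44),None)]
E
python3 - <<'E'
from h import *
p,d=camera("top");
cv2.imwrite("pics/top2.png",p)
p,d=camera("wrist");s=read_state();print(s["gripper_width"],s["grip_force"],s["position"])
b=p.astype(int);m=(b[:,:,2]<110)&(b[:,:,2]-b[:,:,0]>20)&(b[:,:,1]<50)
V,U=np.nonzero(m[150:300,280:360]);print(len(V),U.min()+280,U.max()+280,V.min()+150,V.max()+150)
cv2.imwrite("pics/w3.png",p)
E
```

```text
0.010918607562087861 11.624078687746078 [0.41727184 0.30124234 0.24085297]
882 290 351 181 293
```

View pics/w3.png

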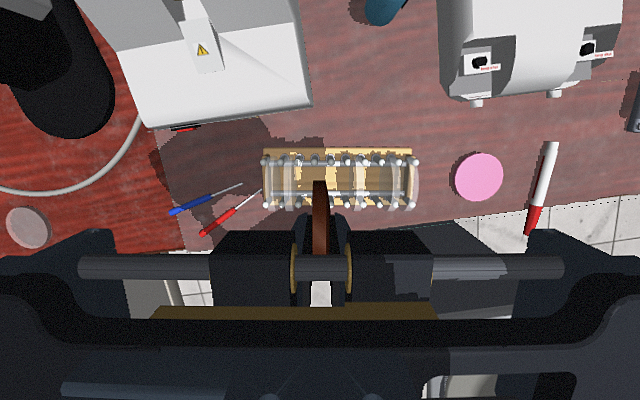

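The lens is held between the fingers at (320,220) and the rack is undisturbed. I'm carrying it to a viewing pose in front of the clamp.

>>> {"method": "jog_arm", "body": {
  "commands": [
    [0.05, 0.25, -0.13, 0, 0, 0, 1],
    [0.09, 0.5, -0.13, 0, 0, 0, 1],
    [0.09, 0.75, -0.13, 0, 0, 0, 1],
    [0.09, 1, -0.13, 0, 0, 0, 1],
    [0.09, 1, -0.13, 0, 0, 0, 1]
  ]
}}

```text
time_s: 6.57
position: [0.4092, 0.1461, 0.2596]
eef_rot: [3.139, 0.003, -0.137]
force: [0.4, 1.8, 0.1]
gripper_width: 0.0107
grip_force: 11.6
```

>>> {"method": "jog_arm", "body": {
  "commands": [
    [0.05, 0.25, 0, 0, 0, 0, 1],
    [0.09, 0.5, 0, 0, 0, 0, 1],
    [0.09, 0.75, 0, 0, 0, 0, 1],
    [0.09, 1, 0, 0, 0, 0, 1],
    [0.09, 1, 0, 0, 0, 0, 1]
  ]
}}

```text
time_s: 6.98
position: [0.4032, -0.0045, 0.2598]
eef_rot: [3.14, 0.002, -0.138]
force: [0.0, 0.3, 0.1]
gripper_width: 0.0108
grip_force: 11.6
```

>>> {"method": "jog_arm", "body": {
  "commands": [
    [0.05, 0.25, 0, 0, 0, 0, 1],
    [0.09, 0.5, 0, 0, 0, 0, 1],
    [0.09, 0.75, 0, 0, 0, 0, 1],
    [0.09, 1, 0, 0, 0, 0, 1],
    [0.09, 1, 0, 0, 0, 0, 1]
  ]
}}

```text
time_s: 7.4
position: [0.397, -0.1552, 0.2599]
eef_rot: [3.14, 0.001, -0.138]
force: [1.2, 1.1, -0.4]
gripper_width: 0.0105
grip_force: 11.6
```

>>> {"method": "jog_arm", "body": {
  "commands": [
    [0.09, 0.2, 0, 0, 0, 0.022, 1],
    [0.14, 0.4, 0, 0, 0, 0.022, 1],
    [0.14, 0.4, 0, 0, 0, 0.022, 1],
    [0.14, 0.4, 0, 0, 0, 0.022, 1],
    [0.14, 0.4, 0, 0, 0, 0.022, 1]
  ]
}}

```text
time_s: 7.82
position: [0.4099, -0.2118, 0.2598]
eef_rot: [-3.141, 0.002, -0.204]
force: [-0.5, 0.4, 0.4]
gripper_width: 0.0102
grip_force: 11.6
```

```bash
python3 - <<'E'
from h import *
import pickle
s=read_state();print(s["time_s"],s["position"],s["eef_rot"],s["joints"],s["gripper_width"],s["grip_force"])
c=get_calibration("wrist");p,d=camera("wrist");pickle.dump(c,open("pics/w4.pkl","wb"));np.save("pics/w4.npy",d);cv2.imwrite("pics/w4.png",p)
M,o=pose(c)
V,U=np.mgrid[0:400,0:640]
x=(U-c["cx"])/c["fx"];y=(V-c["cy"])/c["fy"];a,b=x.copy(),y.copy()
for _ in range(20):
    k=1+c["k1"]*(a*a+b*b);a,b=x/k,y/k
P=np.stack([a*d,b*d,d],-1)@M.T+o;np.save("pics/P4.npy",P)
ok=(d>0)&(P[...,0]>.36)&(P[...,0]<.56)&(P[...,1]>-.36)&(P[...,1]<-.08)&(V<300)
Z=np.where(ok,P[...,2],-1)
r=p.astype(int)
hd=ok&(abs(Z-.076)<.004)&(r.min(-1)>100)
n,l,st,ce=cv2.connectedComponentsWithStats(hd.astype(np.uint8))
for i in range(1,n):
    if st[i,4]>60:
        q=P[l==i];rect=cv2.minAreaRect(q[:,:2].astype(np.float32)*1000);print(st[i],q.mean(0).round(4),rect)
red=ok&(r[...,2]>130)&(r[...,1]<70)&(Z>.09)
if red.any():q=P[red];print("red",len(q),q.min(0),q.max(0),q.mean(0))
bl=ok&(Z>.004)&(Z<.02)&(r[...,0]>r[...,2]-5)
q=P[bl];print("base",len(q),cv2.minAreaRect(q[:,:2].astype(np.float32)*1000))
h,e=np.histogram(Z[ok],np.arange(0,.16,.004));print(list(zip((e*1000).astype(int),h)))
E
```

```text
7.8167 [ 0.40994487 -0.21179039  0.25975881] [-3.14063887e+00  1.71604972e-03 -2.03538119e-01] [-6.06538298e-01  2.40771128e-01  1.69951347e+00  2.19004663e-04
  1.20326069e+00  1.16771807e+00] 0.010242029702279502 11.629892367927823
[ 245  121   26   51 1007] [ 0.47   -0.1489  0.076 ] ((468.8153991699219, -150.072509765625), (27.786344528198242, 57.32905197143555), 79.09608459472656)
[ 347  120   49   52 1972] [ 0.4407 -0.2769  0.076 ] ((442.9019470214844, -277.1478576660156), (55.821372985839844, 58.57562255859375), 78.55831146240234)
red 325 [ 0.44392596 -0.3371063   0.13599561] [ 0.46288847 -0.31775095  0.14503164] [ 0.45377552 -0.32599964  0.14104391]
base 4215 ((454.44537353515625, -219.72653198242188), (178.83865356445312, 90.71813201904297), 78.41879272460938)
[(np.int64(0), np.int64(14243)), (np.int64(4), np.int64(1)), (np.int64(8), np.int64(106)), (np.int64(12), np.int64(3844)), (np.int64(16), np.int64(272)), (np.int64(20), np.int64(2)), (np.int64(24), np.int64(11)), (np.int64(28), np.int64(14)), (np.int64(32), np.int64(674)), (np.int64(36), np.int64(368)), (np.int64(40), n
[... 171 characters left out ...]
64(64), np.int64(316)), (np.int64(68), np.int64(409)), (np.int64(72), np.int64(1454)), (np.int64(76), np.int64(1963)), (np.int64(80), np.int64(19)), (np.int64(84), np.int64(22)), (np.int64(88), np.int64(16)), (np.int64(92), np.int64(28)), (np.int64(96), np.int64(18)), (np.int64(100), np.int64(21)), (np.int64(104), np.int64(23)), (np.int64(108), np.int64(21)), (np.int64(112), np.int64(20)), (np.int64(116), np.int64(30)), (np.int64(120), np.int64(20)), (np.int64(124), np.int64(0)), (np.int64(128), np.int64(11)), (np.int64(132), np.int64(71)), (np.int64(136), np.int64(157)), (np.int64(140), np.int64(230)), (np.int64(144), np.int64(6)), (np.int64(148), np.int64(0)), (np.int64(152), np.int64(0))]
```

View pics/w4.png

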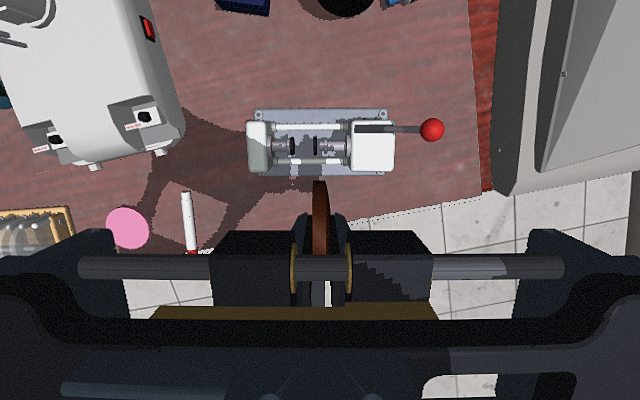

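The clamp is centred at about (320,141), with black pads at columns 292 and 315. The lens is at (320,225) and the ball at (432,130).

```bash
python3 - <<'E'
from h import *
import pickle
c=pickle.load(open("pics/w4.pkl","rb"));p=cv2.imread("pics/w4.png").astype(int);P=np.load("pics/P4.npy")
g=p.sum(-1)
for v in range(138,156,3):print(v,g[v,284:324].tolist())
th=-.2025;ex=np.array([np.cos(th),np.sin(th),0]);ey=np.array([-np.sin(th),np.cos(th),0])
o=np.array([.4545,-.220,0])
for u in (284,290,294,303,314,318,322):
  q=atz("wrist",u,145,.072,c)-o;print(u,(q@ex).round(4),(q@ey).round(4))
r=p[...,2]-p[...,0];m=(r>20)&(p[...,1]<60)&(P[...,2]>.14);m[:,:300]=0;m[:,340:]=0;m[:170]=0;m[260:]=0
s=np.array([.40994,-.21179,0]);Q=P[m]-s;Q=np.c_[Q@ex,Q@ey,Q[:,2]]
for lo in np.arange(.14,.24,.01):
  k=Q[(Q[:,2]>=lo)&(Q[:,2]<lo+.01)]
  if len(k)>3:print(round(lo,3),len(k),k.min(0).round(4),k.max(0).round(4))
E
```

```text
138 [299, 291, 284, 234, 371, 233, 75, 14, 24, 0, 458, 521, 511, 498, 508, 500, 493, 522, 362, 383, 284, 286, 288, 283, 274, 256, 387, 380, 406, 75, 31, 42, 69, 401, 393, 368, 391, 262, 268, 270]
141 [303, 295, 242, 431, 457, 298, 99, 96, 96, 11, 262, 536, 527, 503, 503, 528, 367, 376, 389, 282, 287, 276, 289, 278, 298, 270, 282, 283, 302, 140, 99, 85, 49, 324, 283, 289, 312, 325, 329, 176]
144 [538, 495, 286, 578, 631, 259, 103, 127, 112, 11, 78, 392, 548, 548, 547, 277, 269, 285, 283, 290, 295, 261, 284, 287, 285, 274, 281, 302, 307, 120, 97, 118, 67, 309, 279, 338, 581, 584, 577, 582]
147 [335, 348, 261, 331, 370, 273, 107, 114, 118, 32, 67, 306, 294, 279, 290, 285, 283, 294, 288, 285, 284, 295, 285, 286, 289, 276, 294, 288, 320, 109, 46, 61, 4, 333, 302, 284, 319, 324, 324, 329]
150 [251, 248, 235, 281, 301, 339, 75, 26, 65, 14, 86, 318, 286, 299, 286, 291, 294, 280, 286, 277, 287, 287, 277, 284, 303, 283, 294, 291, 306, 161, 64, 12, 24, 334, 296, 278, 235, 227, 215, 213]
153 [284, 290, 293, 237, 189, 211, 119, 31, 81, 34, 20, 302, 296, 291, 294, 295, 297, 278, 283, 283, 290, 276, 289, 278, 282, 276, 283, 293, 313, 167, 45, 0, 0, 328, 287, 286, 296, 249, 543, 558]
284 0.0014 0.0421
290 0.0014 0.0351
294 0.0013 0.0304
303 0.0013 0.02
314 0.0013 0.0073
318 0.0013 0.0026
322 0.0013 -0.002
0.21 4 [ 0.028  -0.004   0.2163] [0.0341 0.0021 0.22  ]
0.22 59 [ 0.0306 -0.0025  0.2201] [0.0339 0.0053 0.2299]
0.23 221 [ 0.0128 -0.0051  0.23  ] [0.0321 0.0123 0.24  ]
```

Pad faces measure at y′ ≈ 8.4 and 30 mm, so the middle is about 19.5 mm, which fits. I'm moving above the rest.

>>> {"method": "jog_arm", "body": {
  "commands": [
    [0.15, -0.07, 0, 0, 0, 0, 1],
    [0.302, -0.14, 0.1, 0, 0, 0, 1],
    [0.302, -0.14, 0.3, 0, 0, 0, 1],
    [0.302, -0.14, 0.5, 0, 0, 0, 1],
    [0.302, -0.14, 0.6, 0, 0, 0, 1],
    [0.302, -0.14, 0.6, 0, 0, 0, 1],
    [0.302, -0.14, 0.6, 0, 0, 0, 1]
  ]
}}

```text
time_s: 8.45
position: [0.4587, -0.1999, 0.1704]
eef_rot: [-3.141, 0.002, -0.202]
force: [-0.4, 0.0, 0.4]
gripper_width: 0.0102
grip_force: 11.6
```

```bash
python3 - <<'E'
from h import *
s=read_state();print(s["position"],s["eef_rot"],s["force"])
M=R.from_euler('xyz',s["eef_rot"]).as_matrix()
for z in(.112,.1035):print(M.T@(np.array([.4585,-.2004,z])-s["position"])/.15)
E
```

```text
[ 0.45871238 -0.19992976  0.17039132] [-3.14096819e+00  1.63640515e-03 -2.02098549e-01] [-0.38025494  0.0185179   0.4403875 ]
[-1.20801166e-04  3.59845230e-03  3.89274001e-01]
[-2.80715820e-05  3.63383874e-03  4.45940581e-01]
```

>>> {"method": "jog_arm", "body": {
  "commands": [
    [0, 0.003, 0.1, 0, 0, 0, 1],
    [0, 0.003, 0.2, 0, 0, 0, 1],
    [0, 0.003, 0.28, 0, 0, 0, 1],
    [0, 0.003, 0.34, 0, 0, 0, 1],
    [0, 0.003, 0.39, 0, 0, 0, 1],
    [0, 0.003, 0.41, 0, 0, 0, 1],
    [0, 0.003, 0.42, 0, 0, 0, 1],
    [0, 0.003, 0.42, 0, 0, 0, 1]
  ]
}}

```text
time_s: 9.12
position: [0.4591, -0.2014, 0.1078]
eef_rot: [3.142, -0.0, -0.203]
force: [-0.2, -0.4, -0.7]
gripper_width: 0.0105
grip_force: 11.6
```

>>> {"method": "jog_arm", "body": {
  "commands": [
    [0, 0, 0.007, 0, 0, 0, 1],
    [0, 0, 0.014, 0, 0, 0, 1],
    [0, 0, 0.02, 0, 0, 0, 1],
    [0, 0, 0.02, 0, 0, 0, 1]
  ]
}}

```text
time_s: 9.45
position: [0.459, -0.2015, 0.1049]
eef_rot: [3.141, -0.0, -0.203]
force: [-1.8, -0.4, 7.9]
gripper_width: 0.0105
grip_force: 12.3
```

>>> {"method": "jog_arm", "body": {
  "commands": [
    [0, 0, 0, 0, 0, 0, 0.88],
    [0, 0, 0, 0, 0, 0, 0.86],
    [0, 0, 0, 0, 0, 0, 0.84],
    [0, 0, 0, 0, 0, 0, 0.82],
    [0, 0, 0, 0, 0, 0, 0.78],
    [0, 0, 0, 0, 0, 0, 0.74],
    [0, 0, 0, 0, 0, 0, 0.7],
    [0, 0, 0, 0, 0, 0, 0.7]
  ]
}}

```text
time_s: 10.12
position: [0.459, -0.2013, 0.1045]
eef_rot: [-3.142, 0.0, -0.203]
force: [0.2, -0.7, -0.4]
gripper_width: 0.027
grip_force: 0.0
```

>>> {"method": "jog_arm", "body": {
  "commands": [
    [0, 0, -0.05, 0, 0, 0, 0.7],
    [0, 0, -0.1, 0, 0, 0, 0.7],
    [0, 0, -0.2, 0, 0, 0, 0.7],
    [0, 0, -0.4, 0, 0, 0, 0.7],
    [0, 0, -0.6, 0, 0, 0, 0.7],
    [0, 0, -0.8, 0, 0, 0, 0.7],
    [0, 0, -1, 0, 0, 0, 0.7],
    [0, 0, -1, 0, 0, 0, 0.7]
  ]
}}

```text
time_s: 10.78
position: [0.4609, -0.2024, 0.2606]
eef_rot: [3.139, -0.008, -0.203]
force: [1.0, -0.3, 0.9]
gripper_width: 0.0274
grip_force: 0.0
```

>>> {"method": "jog_arm", "body": {
  "commands": [
    [-0.15, 0, 0, 0, 0, 0, 1],
    [-0.33, 0, 0, 0, 0, 0, 1],
    [-0.33, 0, 0, 0, 0, 0, 1],
    [-0.33, 0, 0, 0, 0, 0, 1],
    [-0.33, 0, 0, 0, 0, 0, 1]
  ]
}}

```text
time_s: 11.2
position: [0.4109, -0.1916, 0.2552]
eef_rot: [3.141, -0.001, -0.203]
force: [-0.3, 0.5, -0.4]
gripper_width: 0.0004
grip_force: 0.0
```

```bash
cat > look.py <<'E'
from h import *
import sys
s=read_state();print(s["time_s"],s["position"],s["eef_rot"],s["joints"][5])
c=get_calibration("wrist");p,d=camera("wrist");cv2.imwrite(sys.argv[1],p)
M,o=pose(c);V,U=np.mgrid[0:400,0:640]
x=(U-c["cx"])/c["fx"];y=(V-c["cy"])/c["fy"];a,b=x.copy(),y.copy()
for _ in range(20):
    k=1+c["k1"]*(a*a+b*b);a,b=x/k,y/k
P=np.stack([a*d,b*d,d],-1)@M.T+o
th=-.2025;ex=np.array([np.cos(th),np.sin(th),0]);ey=np.array([-np.sin(th),np.cos(th),0])
Q=P-np.array([.4545,-.220,0]);Q=np.stack([Q@ex,Q@ey,Q[...,2]],-1)
r=p.astype(int)
ins=(d>0)&(abs(Q[...,0])<.06)&(Q[...,1]>-.14)&(Q[...,1]<.1)
br=ins&(r[...,2]-r[...,0]>15)&(r[...,1]<70)&(Q[...,2]>.03)&(Q[...,1]>-.02)&(Q[...,1]<.06)&(Q[...,2]<.11)
k=Q[br];print("lens",len(k))
for lo in np.arange(.04,.11,.008):
    q=k[(k[:,2]>=lo)&(k[:,2]<lo+.008)]
    if len(q)>3:print(round(lo,3),len(q),q.min(0).round(4),q.max(0).round(4))
red=ins&(r[...,2]>130)&(r[...,1]<70)&(Q[...,2]>.1);q=Q[red]
if len(q):print("ball",len(q),q.min(0),q.max(0))
E
python3 look.py pics/w5.png
```

```text
11.2 [ 0.41091653 -0.19160506  0.25515884] [ 3.14114778e+00 -1.37659418e-03 -2.03357967e-01] 1.2059182189744941
lens 515
0.064 7 [-0.0137  0.0142  0.065 ] [0.0324 0.0234 0.0718]
0.072 50 [-0.0306  0.0143  0.0726] [0.0311 0.0255 0.0799]
0.08 142 [-0.0272  0.0155  0.0801] [0.0288 0.0256 0.0879]
0.088 315 [-0.0204  0.0167  0.088 ] [0.0215 0.0255 0.0958]
ball 318 [ 0.01159432 -0.11430224  0.13570182] [ 0.02942732 -0.09601576  0.14450256]
```

The lens stands upright and centred on the bars, with its top at 95.8 mm. Next I'm checking the free space to the right before pushing the lever.

```bash
python3 - <<'E'
import numpy as np
P=np.load("pics/P4.npy").reshape(-1,3)
for y in np.arange(-.32,-.62,-.03):
    k=P[(P[:,0]>.30)&(P[:,0]<.58)&(P[:,1]<y)&(P[:,1]>y-.03)&(P[:,2]>-.05)]
    if len(k):print(round(y,2),len(k),np.percentile(k[:,2],[50,95,100]).round(3), k[k[:,2].argmax()].round(3))
c=np.array([.4545,-.22]);ex=np.array([.9796,-.201]);ey=np.array([.201,.9796])
for y in(-.155,-.0345):print(y,c+.0205*ex+y*ey)
E
```

```text
-0.32 4133 [0.001 0.14  0.145] [ 0.457 -0.325  0.145]
-0.35 3637 [0.    0.002 0.004] [ 0.572 -0.359  0.004]
-0.38 3844 [0.    0.002 0.003] [ 0.561 -0.407  0.003]
-0.41 3864 [0.    0.002 0.003] [ 0.503 -0.423  0.003]
-0.44 15639 [0.069 0.117 0.14 ] [ 0.537 -0.47   0.14 ]
-0.47 8127 [0.125 0.15  0.157] [ 0.527 -0.498  0.157]
-0.5 4235 [0.125 0.148 0.156] [ 0.525 -0.5    0.156]
-0.53 1097 [0.114 0.127 0.132] [ 0.445 -0.531  0.132]
-0.56 514 [0.059 0.063 0.065] [ 0.377 -0.578  0.065]
-0.59 464 [0.058 0.064 0.065] [ 0.377 -0.599  0.065]
-0.155 [ 0.4434268 -0.3759585]
-0.0345 [ 0.4676473 -0.2579167]
```

>>> {"method": "jog_arm", "body": {
  "commands": [
    [0.1, 0.25, 0, 0, 0, -0.04, 1],
    [0.2, 0.5, 0, 0, 0, -0.08, 1],
    [0.3, 0.75, 0, 0, 0, -0.12, 1],
    [0.46, 1, 0, 0, 0, -0.16, 1],
    [0.46, 1, 0, 0, 0, -0.2, 1],
    [0.46, 1, 0, 0, 0, -0.24, 1],
    [0.46, 1, 0, 0, 0, -0.28, 1],
    [0.46, 1, 0, 0, 0, -0.32, 1],
    [0.46, 1, 0, 0, 0, -0.36, 1],
    [0.46, 1, 0, 0, 0, -0.4, 1],
    [0.46, 1, 0, 0, 0, -0.44, 1],
    [0.46, 1, 0, 0, 0, -0.48, 1],
    [0.46, 1, 0, 0, 0, -0.5, 1],
    [0.46, 1, 0, 0, 0, -0.5, 1],
    [0.46, 1, 0, 0, 0, -0.5, 1]
  ]
}}

```text
time_s: 12.5
position: [0.4483, -0.3524, 0.2544]
eef_rot: [3.142, -0.0, 1.365]
force: [0.2, -0.3, -0.8]
gripper_width: 0.0004
grip_force: 0.0
```

```bash
python3 - <<'E'
from h import *
s=read_state();print(s["position"],s["eef_rot"],s["joints"])
M=R.from_euler('xyz',s["eef_rot"]).as_matrix()
c=np.array([.4545,-.22]);ex=np.array([.9796,-.201]);ey=np.array([.201,.9796])
for y,z in((-.15,.145),(-.04,.145),(-.034,.145)):print(M.T@(np.r_[c+.0205*ex+y*ey,z]-s["position"])/.15)
E
```

```text
[ 0.44827031 -0.35236283  0.25438785] [ 3.14154700e+00 -2.95327154e-05  1.36493632e+00] [-7.70924846e-01  4.01283492e-01  1.46263476e+00  5.15868238e-05
  1.27765166e+00 -5.65079742e-01]
[-1.27271538e-01  3.96809927e-04  7.29248606e-01]
[ 0.60606364 -0.0021575   0.72927015]
[ 0.64606374 -0.00229682  0.72927132]
```

>>> {"method": "jog_arm", "body": {
  "commands": [
    [-0.127, 0, 0, 0, 0, 0, 1],
    [-0.127, 0, 0.2, 0, 0, 0, 1],
    [-0.127, 0, 0.4, 0, 0, 0, 1],
    [-0.127, 0, 0.6, 0, 0, 0, 1],
    [-0.127, 0, 0.729, 0, 0, 0, 1],
    [-0.127, 0, 0.729, 0, 0, 0, 1],
    [-0.127, 0, 0.729, 0, 0, 0, 1]
  ]
}}

```text
time_s: 13.08
position: [0.4439, -0.3707, 0.1448]
eef_rot: [-3.14, -0.001, 1.365]
force: [-0.3, 0.3, 0.2]
gripper_width: 0.0007
grip_force: 0.0
```

>>> {"method": "jog_arm", "body": {
  "commands": [
    [0.05, 0, 0, 0, 0, 0, 1],
    [0.1, 0, 0, 0, 0, 0, 1],
    [0.15, 0, 0, 0, 0, 0, 1],
    [0.2, 0, 0, 0, 0, 0, 1],
    [0.25, 0, 0, 0, 0, 0, 1],
    [0.3, 0, 0, 0, 0, 0, 1],
    [0.3, 0, 0, 0, 0, 0, 1]
  ]
}}

```text
time_s: 13.67
position: [0.4534, -0.3252, 0.1455]
eef_rot: [3.141, -0.0, 1.368]
force: [-0.2, 0.3, 0.6]
gripper_width: 0.0005
grip_force: 0.1
```

>>> {"method": "jog_arm", "body": {
  "commands": [
    [0.05, 0, 0, 0, 0, 0, 1],
    [0.1, 0, 0, 0, 0, 0, 1],
    [0.15, 0, 0, 0, 0, 0, 1],
    [0.2, 0, 0, 0, 0, 0, 1]
  ]
}}

```text
time_s: 14.0
position: [0.4592, -0.2966, 0.1451]
eef_rot: [-3.141, -0.0, 1.368]
force: [-1.2, -2.9, 1.0]
gripper_width: 0.0006
grip_force: 1.4
```

>>> {"method": "jog_arm", "body": {
  "commands": [
    [0.04, 0, 0, 0, 0, 0, 1],
    [0.08, 0, 0, 0, 0, 0, 1],
    [0.12, 0, 0, 0, 0, 0, 1],
    [0.16, 0, 0, 0, 0, 0, 1]
  ]
}}

```text
time_s: 14.33
position: [0.4639, -0.2733, 0.145]
eef_rot: [-3.141, 0.0, 1.368]
force: [-1.6, -4.8, -3.3]
gripper_width: 0.0006
grip_force: 2.4
```

```bash
python3 look.py pics/w6.png
```

```text
14.3333 [ 0.46385824 -0.27332063  0.14498943] [-3.14116016e+00  9.14771469e-06  1.36767739e+00] -0.44002723572765634
lens 1239
0.064 48 [-0.0146  0.0197  0.0651] [0.0327 0.0329 0.0719]
0.072 161 [-0.0313  0.0197  0.072 ] [0.0315 0.0326 0.0799]
0.08 346 [-0.0283  0.0212  0.08  ] [0.0276 0.0315 0.088 ]
0.088 683 [-0.021   0.0219  0.088 ] [0.0204 0.0313 0.0958]
ball 489 [ 0.01330507 -0.02865279  0.14296699] [ 0.02681507 -0.01501856  0.14785559]
```

>>> {"method": "jog_arm", "body": {
  "commands": [
    [0.02, 0, 0, 0, 0, 0, 1],
    [0.04, 0, 0, 0, 0, 0, 1],
    [0.06, 0, 0, 0, 0, 0, 1]
  ]
}}

```text
time_s: 14.63
position: [0.4657, -0.2651, 0.1451]
eef_rot: [-3.141, 0.0, 1.368]
force: [-2.2, -5.8, -4.1]
gripper_width: 0.0003
grip_force: 2.9
```

>>> {"method": "jog_arm", "body": {
  "commands": [
    [0.01, 0, 0, 0, 0, 0, 1],
    [0.02, 0, 0, 0, 0, 0, 1]
  ]
}}

```text
time_s: 14.8
position: [0.4663, -0.2622, 0.1451]
eef_rot: [-3.141, 0.0, 1.368]
force: [-2.8, -5.2, -4.8]
gripper_width: -0.0003
grip_force: 3.3
```

>>> {"method": "jog_arm", "body": {
  "commands": [
    [0.01, 0, 0, 0, 0, 0, 1],
    [0.02, 0, 0, 0, 0, 0, 1]
  ]
}}

```text
time_s: 14.97
position: [0.4668, -0.2604, 0.1451]
eef_rot: [3.142, 0.002, 1.368]
force: [-8.0, -24.0, -9.1]
gripper_width: 0.0001
grip_force: 12.2
```

>>> {"method": "jog_arm", "body": {
  "commands": [
    [0.01, 0, 0, 0, 0, 0, 1],
    [0.015, 0, 0, 0, 0, 0, 1]
  ]
}}

```text
time_s: 15.13
position: [0.4669, -0.2599, 0.1451]
eef_rot: [3.141, 0.005, 1.369]
force: [-12.5, -35.1, -12.4]
gripper_width: 0.0003
grip_force: 18.0
```

```bash
python3 look.py pics/w7.png
```

```text
15.1333 [ 0.4669436  -0.25990444  0.14514992] [3.14136443 0.0052263  1.36853656] -0.41134342788810013
lens 1075
0.064 20 [-0.0336  0.0195  0.0658] [0.0323 0.0314 0.072 ]
0.072 107 [-0.0313  0.0197  0.072 ] [0.0313 0.0317 0.0799]
0.08 289 [-0.028   0.0211  0.0801] [0.028  0.0319 0.088 ]
0.088 658 [-0.0207  0.0223  0.088 ] [0.0207 0.032  0.0957]
ball 477 [ 0.0127014  -0.01688429  0.13594473] [ 0.02736541 -0.0017429   0.14126829]
```

The lever is at its stop: the force climbs while the ball stays at y′ ≈ -0.010. I'm backing off.

>>> {"method": "jog_arm", "body": {
  "commands": [
    [-0.06, 0, 0, 0, 0, 0, 1],
    [-0.2, 0, 0, 0, 0, 0, 1],
    [-0.4, 0, 0, 0, 0, 0, 1],
    [-0.4, 0, -0.2, 0, 0, 0, 1],
    [-0.4, 0, -0.5, 0, 0, 0, 1],
    [-0.4, 0, -0.8, 0, 0, 0, 1],
    [-0.4, 0, -0.8, 0, 0, 0, 1],
    [-0.4, 0, -0.8, 0, 0, 0, 1]
  ]
}}

```text
time_s: 15.85
position: [0.4565, -0.3165, 0.2686]
eef_rot: [3.136, 0.002, 1.367]
force: [-0.4, 0.1, -0.3]
gripper_width: 0.0005
grip_force: 0.0
```

```bash
python3 look.py pics/w8.png; python3 - <<'E'
from h import *
p,d=camera("top");cv2.imwrite("pics/top3.png",p)
a,b=[cv2.imread(f"pics/top{i}.png")[230:290,205:305].astype(int) for i in(2,3)]
print("rack change px",(abs(a-b).max(-1)>60).sum())
E
```

```text
15.85 [ 0.4565408  -0.31645078  0.26860147] [3.13618557e+00 2.25663609e-03 1.36749274e+00] -0.5109079322138086
lens 751
0.056 9 [-0.0311  0.0202  0.0592] [0.0292 0.0226 0.0639]
0.064 51 [-0.0312  0.0196  0.0644] [0.0325 0.0264 0.0719]
0.072 132 [-0.0303  0.0198  0.072 ] [0.0312 0.0313 0.0799]
0.08 204 [-0.0285  0.0204  0.0801] [0.0266 0.0317 0.0879]
0.088 351 [-0.0207  0.0221  0.0882] [0.0189 0.0319 0.0959]
0.096 4 [-0.0051  0.0234  0.0961] [0.0012 0.0301 0.097 ]
ball 70 [ 0.01631537 -0.01421901  0.13411508] [ 0.02468181 -0.0004809   0.14205483]
rack change px 4941
```

```bash
python3 -c "from bench import *;print(hand_in())"
```

```text
the job is handed in; nothing more can be done
None
```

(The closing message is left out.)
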